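# Point out the connector with the missing lock and store the fault

### The arm

A 6-joint arm with a two-finger parallel gripper is mounted at the origin on the work surface. World frame = base frame: x ahead of the robot, y to its left, z up, the work surface at z = 0. Lengths are in mm, angles in rad, forces in N, time in s.
With the tool pointing down it reaches from about 350 to 950 mm from the base axis. Payload 17.4 kg.
Tool frame: the origin (TCP) lies between the finger pads; the fingertips stand 25 mm ahead of it and the grasp point (between the pads) lies 6 mm ahead of it (bot.tip_extent is the distance from the TCP to the fingertips, in mm); z points along the fingers, y is the line along which they close (so a half turn about z gives the same grasp; the last joint's range is limited). The gripper opens to 93 mm and grips with 3 to 60 N. Pads are 15 mm wide; open, the fingers measure 128 mm over their backs; the gripper's body (75 mm by 188 mm) begins 65 mm behind the grasp point.
Start: joints at [-1.32, 0.116, 1.442, -0, 1.584, -0.038], TCP at [192.232, -647.054, 243.646] pointing down, gripper open.
Joint ranges: [-2.83, 2.83], [-0.83, 2.19], [0.07, 2.5], [-1.14, 4.28], [0.01, 3], [-2.97, 2.97]. Speed limits (rad/s): [1.89, 1.89, 2.22, 3.14, 3.14, 3.14].

### API

Orientations are given as a rotation vector (axis times angle).
In Python, from bench import bot, get_image, workorder gives the robot as it stands.
- The arm moves only by the tool servo_tool, never from a script. Its arguments are lists of equal length, an entry for each row: "jaw": the opening, from -1 (shut) to 1 (fully open), so that 0 is half open; "xyz": the shift along the tool's x, y, z in units of 8 cm (1.0 is 8 cm), a list of three; "twist": the turn about the tool's z in units of 360 degrees (1.0 is 360 degrees). In form: {"jaw": [jaw, ...], "xyz": [[tx, ty, tz], ...], "twist": [twist, ...]}. A call has 1 to 10 rows; each row shifts and turns the commanded pose from where the row before left it, along the tool's axes as they then stand; what a row does not reach is not made up. A row lasts 1/8 s, in which the tool goes at most 62.5 mm and 10.7 degrees, less where a joint would pass 70% of its speed; a pose out of reach is approached as far as the arm can. A call with a number of a shift or a turn outside -1 to 1 is refused whole. A call with a gripper value outside its range is refused whole. The fingers move at their own pace and stop on an object; the grip force is fixed at half the most. Time passes only in rows, so rows that do not move let the fingers close. It gives the time, the measured TCP pose, the force, the opening and the grip force at its end, in the units of the state.
- bot.get_state(): the state, without advancing time (a new reading comes with each control period).
- get_image(name): name is "scene" or "top" or "wrist"; returns a dict with "color" (400x640x3 uint8, red, green, blue), "K" (3x3 intrinsics, pixels), "eye" and "attitude" of the camera in the world; the wrist camera has in their place "T_tool_cam" (4x4, takes a point from camera to tool coordinates, whose origin is the TCP and whose axes are the flange's). Camera axes: x right, y down, z forward; pixel columns grow to the right and rows downward; lengths in mm; the calibration is good to about 2 mm. A picture is of the moment at which its call begins: read the wrist's pose just before it. There is no depth.
- workorder.sign_off(): hands the job in; it is judged then, once.
The state is a dict: "time": time; "q": joint angles; "joint_vel": joint speeds; "tau": joint torques, N m; "eef_pos": TCP position; "eef_rot": TCP orientation; "contact_force": force on the tool from outside, world axes, zero at the start; "moment": the same for the moment, N m; "width": finger opening in mm; "grip_force": force on a finger pad.
Only numpy, scipy, OpenCV 4.12 (cv2) and the standard library are available. Lean on these libraries where they do the work, as an engineer would, in place of code of your own. Each camera call takes 0.05 s, during which the arm holds its last target. There are 200 camera calls.

### The job

One of the four connectors in the jig lacks its orange lock cap: point it out to the bench camera by holding the fingertips about 2 cm above its middle, without touching it, for two seconds, and do not come down over any of the other three. Then press the green button all the way down to store the fault, let it come back up, and move clear. Touch no connector, leave the red button alone and leave everything else where it is.

Things in the scene. Friction and masses are not known exactly. Their poses are not given: they have to be found in the camera images.
- unlocked: The faulty connector: the only one in the jig WITHOUT an orange lock cap. Black housing 36 x 26 mm and 34 mm high, top plain black with six small brass terminals, flush. Its top is 34 mm above its origin. It stands loose in any one of the four nests. Origin: centre of its underside, z up, x along its 36 mm side.
- locked1: One of three identical good connectors: black housing 36 x 26 mm and 34 mm high, with an orange lock cap 32 x 22 mm and 6 mm thick on top, so its top is 40 mm above its origin. Loose in a jig nest. Origin: centre of its underside, z up, x along its 36 mm side.
- locked2: One of three identical good connectors: black housing 36 x 26 mm and 34 mm high, with an orange lock cap 32 x 22 mm and 6 mm thick on top, so its top is 40 mm above its origin. Loose in a jig nest. Origin: centre of its underside, z up, x along its 36 mm side.
- locked3: One of three identical good connectors: black housing 36 x 26 mm and 34 mm high, with an orange lock cap 32 x 22 mm and 6 mm thick on top, so its top is 40 mm above its origin. Loose in a jig nest. Origin: centre of its underside, z up, x along its 36 mm side.
- jig: Fixed aluminium plate 110 x 300 mm, 14 mm thick, lying on the bench, with four blue-rimmed nests in a row along its y axis, 65 mm apart (at y = -97.5, -32.5, 32.5 and 97.5 mm); the connectors stand on the plate, the rims reach 24 mm above the bench. Origin: centre of its underside.
- store (a joint): Travel of the green button, pressed downwards: 0 m released, 0.006 m fully down. It is sprung: 5 N pushes it all the way down, and it comes back up when let go. Pressed counts from 0.004 m.
- store_top (a point): Centre of the top face of the green round button (40 mm across) in its low fixed grey housing; moves with the button, which is pressed straight down.
- clear (a joint): Travel of the red button, 0 m released, 0.006 m fully down, sprung like the green one. To be left alone.
- clear_top (a point): Centre of the top face of the red round button (40 mm across), same housing as the green one; it may stand on either side of it.
- screwdriver: Loose screwdriver with a yellow handle, 180 mm long, lying on the bench nearer to the robot than the jig. Bystander.
- lamp: Loose small brass lamp, 26 mm across and 47 mm high, standing on the bench. Bystander. Origin: centre of its underside.
- spray: Loose blue spray can with a red cap, 52 mm across and 120 mm high, standing to the left of the jig. Bystander. Origin: centre of its underside.
- multimeter: Loose yellow multimeter 170 x 85 mm, about 46 mm high, lying to the left. Bystander. Origin: centre of its underside.

How it is judged (in metres and radians):
On the way, in this order (a step that is already met when the one before it is completed fails the run):
1. the fingertips are held just above the middle of the connector without a lock, not touching it, for 1.5 s (horizontal distance between the grasp point and unlocked below 0.018 m and z of the grasp point in the frame of unlocked between 0.053 and 0.098 m and contact force between the fingers and unlocked below 0.3 N and value of joint store below 0.001 m), for 1.5 s.
2. the green button is pressed down (value of joint store above 0.004 m), for 0.1 s.
At the end, for the whole second after the job is handed in: The green button was pressed after the pointing and is back up (within 1 mm), the red one is up; all four connectors are within 5 mm of where they stood and at rest, and the screwdriver, lamp, can and multimeter within 20 mm (value of joint each of store, clear below 0.001 m and distance of each of unlocked, locked1, locked2, locked3 from where it was at the start of the episode below 0.005 m and distance of each of screwdriver, lamp, spray, multimeter from where it was at the start of the episode below 0.02 m and linear speed of each of unlocked, locked1, locked2, locked3 below 0.02 m/s); the robot touches nothing.
It fails at once if a connector is touched by the robot (contact force between any of the fingers, the arm and unlocked above 0.3 N or contact force between any of the fingers, the arm and locked1 above 0.3 N or contact force between any of the fingers, the arm and locked2 above 0.3 N or contact force between any of the fingers, the arm and locked3 above 0.3 N).
It fails at once if a connector is moved or lifted by more than 5 mm (distance of any of unlocked, locked1, locked2, locked3 from where it was at the start of the episode above 0.005 m).
It fails at once if the tool comes down over a connector that has its lock (fingertips within 3 cm of its top, over its middle) ((horizontal distance between the grasp point and locked1 below 0.018 m and z of the grasp point in the frame of locked1 below 0.089 m) or (horizontal distance between the grasp point and locked2 below 0.018 m and z of the grasp point in the frame of locked2 below 0.089 m) or (horizontal distance between the grasp point and locked3 below 0.018 m and z of the grasp point in the frame of locked3 below 0.089 m)).
It fails at once if the red button is pressed (value of joint clear above 0.003 m).
It fails at once if a bystander is moved by more than 20 mm (distance of any of screwdriver, lamp, spray, multimeter from where it was at the start of the episode above 0.02 m).
It also fails if it takes over 43 s, if anything falls off the work surface, if the arm or the gripper's body presses on something with over 40 N, if the wrist force passes 120 N, or if a joint passes its speed limit or range.

## Working session

There is one attempt and no reset: what is moved stays moved. The work goes in short steps, Python scripts to look and compute and a tool call to move; the robot and the scene stay as the last step left them, time stands still between calls to the robot, and variables do not carry over. Pictures are saved under pics/ and viewed, at most 10 in all, crops included, and the job is handed in when it is done.

Besides the shell and the picture viewer there is one more tool, called after ">>>" by a JSON object that holds its "fn" and its "kwargs". servo_tool: Moves the arm, as the interface text tells. Its arguments: {"type":"object","properties":{"jaw":{"type":"array","items":{"type":"number"}},"xyz":{"type":"array","items":{"type":"array","items":{"type":"number","minimum":-1,"maximum":1}}},"twist":{"type":"array","items":{"type":"number","minimum":-1,"maximum":1}}},"required":["jaw","xyz","twist"]}

```bash
mkdir -p pics; cat > h.py <<'E'
import numpy as np, cv2, json
from scipy.spatial.transform import Rotation as R
from bench import bot, get_image, workorder
def ray(im,u,v,z):
    A=np.array(im["attitude"],float)
    A=A if A.shape==(3,3) else R.from_rotvec(A).as_matrix()
    d=A@np.linalg.inv(np.array(im["K"]))@[u,v,1.]; e=np.array(im["eye"],float)
    return e+d*(z-e[2])/d[2]
E
python3 - <<'E'
from h import *
for n in("top","scene"):
    im=get_image(n); cv2.imwrite(f"pics/{n}.png",im["color"][...,::-1]); np.save(n+".npy",im,allow_pickle=True)
    print(n,im["eye"],im["attitude"],im["K"])
s=bot.get_state(); print(s["time"],s["eef_pos"],s["eef_rot"],s["width"]); print(R.from_rotvec(s["eef_rot"]).as_matrix().round(3))
E
```

```text
top [ 350.58682612   62.8447468  1082.07332701] [-2.14385346  2.15361095 -0.17688646] [[398.86679014   0.         311.41912911]
 [  0.         398.86679014 196.46399338]
 [  0.           0.           1.        ]]
scene [1370.24558201  503.49478873  819.51323158] [-1.2660388  -2.13652543  1.03179985] [[468.18782991   0.         327.9784551 ]
 [  0.         468.18782991 202.83866496]
 [  0.           0.           1.        ]]
0.1 [ 192.19021857 -646.90697315  243.00040783] [-3.10793134e+00 -4.51958872e-01  2.09762230e-04] 93.22455121474987
[[ 0.959  0.285 -0.   ]
 [ 0.285 -0.959  0.001]
 [ 0.    -0.001 -1.   ]]
```

View pics/top.png

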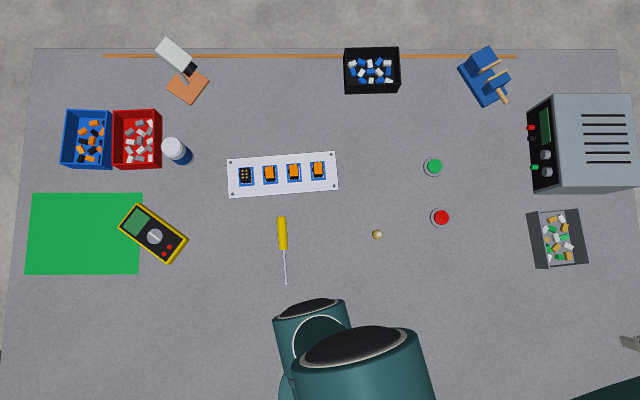

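View pics/scene.png

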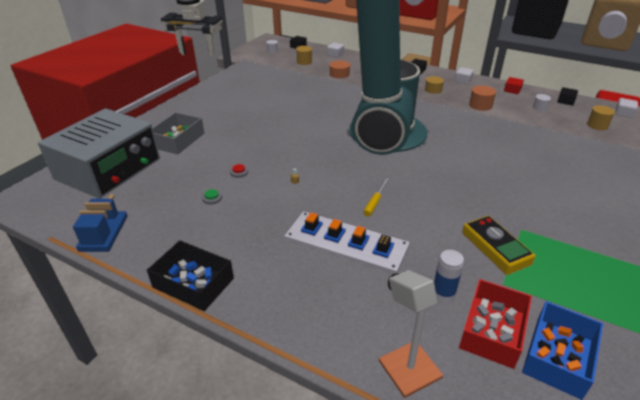

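The top view shows four nests. The leftmost connector, at about (246,176), has no cap; the orange ones are at about (270,174), (294,172) and (318,170). The green button is at (434,166), the red at (441,217) and the lamp at (377,234). The scene view agrees, with the unlocked connector at (383,245), the one nearest the can.

```bash
cat > m.py <<'E'
from h import *
T=np.load("top.npy",allow_pickle=True).item(); S=np.load("scene.npy",allow_pickle=True).item()
def blobs(im,lo,hi,box,mn=8):
    h=cv2.cvtColor(im["color"],cv2.COLOR_RGB2HSV); m=cv2.inRange(h,lo,hi)
    k=np.zeros_like(m); x0,y0,x1,y1=box; k[y0:y1,x0:x1]=m[y0:y1,x0:x1]
    n,_,st,c=cv2.connectedComponentsWithStats(k)
    return [(c[i],st[i,4],st[i]) for i in range(1,n) if st[i,4]>=mn]
def tri(a,b):
    P=[]
    for im,(u,v) in((T,a),(S,b)):
        e=np.array(im["eye"]);d=ray(im,u,v,0)-e;d/=np.linalg.norm(d);P.append((e,d))
    M=[np.eye(3)-np.outer(d,d) for e,d in P]
    x=np.linalg.solve(M[0]+M[1],M[0]@P[0][0]+M[1]@P[1][0])
    return x,[np.linalg.norm(m@(x-e)) for m,(e,d) in zip(M,P)]
print("orange")
for c,a,st in blobs(T,(5,150,120),(22,255,255),(225,145,345,205)): print(c,a,ray(T,*c,54).round(1))
print("blue rims")
for c,a,st in blobs(T,(100,120,80),(125,255,255),(225,145,345,205)): 
    q=(st[0]+st[2]/2-.5,st[1]+st[3]/2-.5); print(q,a,st[:4],ray(T,*q,24).round(1))
print("brass/black")
h=T["color"][165:188,235:259].astype(int); m=(h.max(2)<60).astype(np.uint8)
v,u=np.nonzero(m); q=((u.min()+u.max())/2+235,(v.min()+v.max())/2+165); print(q,u.min()+235,u.max()+235,v.min()+165,v.max()+165,ray(T,*q,48).round(1))
for n,lo,hi,bt,bs in(("green",(45,120,60),(85,255,255),(415,145,455,190),(195,180,230,210)),("red",(0,150,80),(8,255,255),(420,200,465,235),(225,155,255,180))):
    a=max(blobs(T,lo,hi,bt),key=lambda b:b[1]);b=max(blobs(S,lo,hi,bs),key=lambda b:b[1])
    x,e=tri(a[0],b[0]); print(n,a[0],a[1],a[2],b[0],b[1],x.round(1),np.round(e,1),[ray(T,*a[0],z).round(1) for z in(20,30)])
for c,a,st in blobs(T,(15,60,80),(35,255,255),(365,225,390,245)): print("lamp",c,a,ray(T,*c,40).round(1))
E
python3 m.py
```

```text
orange
[317.65306122 167.70408163] 98 [583.9  32.1  54. ]
[293.15463918 169.75257732] 97 [578.6  96.7  54. ]
[268.84848485 171.97979798] 99 [572.8 160.5  54. ]
blue rims
(np.float64(317.5), np.float64(170.0)) 102 [310 161  16  19] [584.4  31.7  24. ]
(np.float64(293.5), np.float64(172.0)) 94 [286 163  16  19] [579.   96.7  24. ]
(np.float64(269.5), np.float64(174.0)) 97 [262 165  16  19] [573.7 161.5  24. ]
(np.float64(246.0), np.float64(176.0)) 79 [239 167  15  19] [568.3 224.8  24. ]
(np.float64(238.5), np.float64(170.0)) 8 [238 168   2   5] [585.  245.4  24. ]
brass/black
(np.float64(244.5), np.float64(175.0)) 239 250 168 182 [566.1 225.2  48. ]
green [434.11585366 165.69512195] 164 [427 159  15  14 164] [210.93814433 193.84536082] 97 [ 598.2 -290.4   14.7] [1. 1.] [array([ 596.4, -287.8,   20. ]), array([ 594.1, -284.5,   30. ])]
red [440.98224852 216.98816568] 169 [434 210  15  15 169] [238.12676056 167.77464789] 71 [ 456.5 -301.5   16.3] [1.3 1.3] [array([ 455.5, -298.9,   20. ]), array([ 454.5, -295.5,   30. ])]
lamp [375.96153846 234.        ] 52 [ 409.7 -119.2   40. ]
```

>>> {"fn": "servo_tool", "kwargs": {"jaw": [-1,-1,-1,-1,-1,-1,-1,-1,-1,-1], "xyz": [[0.38,-0.45,0],[0.38,-0.45,0],[0.38,-0.45,0],[0.38,-0.45,0],[0.38,-0.45,0],[0.38,-0.45,0],[0.38,-0.45,0],[0.38,-0.45,0],[0.38,-0.45,0],[0.38,-0.45,0]], "twist": [0,0,0,0,0,0,0,0,0,0]}}

```text
time: 1.35
eef_pos: [381.3, -213.9, 243.5]
eef_rot: [3.109, 0.452, 0.0]
contact_force: [0.4, -0.2, -0.4]
width: 1.2
grip_force: 0.0
```

>>> {"fn": "servo_tool", "kwargs": {"jaw": [-1,-1,-1,-1,-1,-1,-1,-1,-1], "xyz": [[0.38,-0.45,0],[0.38,-0.45,0],[0.38,-0.45,0],[0.38,-0.45,0],[0.38,-0.45,0],[0.38,-0.45,0],[0.38,-0.45,0],[0.38,-0.45,0],[0,0,0]], "twist": [0,0,0,0,0,0,0,0,0]}}

```text
time: 2.48
eef_pos: [532.5, 132.1, 242.7]
eef_rot: [-3.108, -0.456, 0.003]
contact_force: [-0.2, -1.0, -0.9]
width: 0.6
grip_force: 0.0
```

```bash
cat > w.py <<'E'
from h import *
import sys
s=bot.get_state(); im=get_image("wrist"); cv2.imwrite("pics/%s.png"%sys.argv[1],im["color"][...,::-1])
Rt=R.from_rotvec(s["eef_rot"]).as_matrix(); X=np.eye(4);X[:3,:3]=Rt;X[:3,3]=s["eef_pos"]
C=X@np.array(im["T_tool_cam"]); im["eye"]=C[:3,3]; im["attitude"]=C[:3,:3]; np.save("wrist.npy",im,allow_pickle=True)
print(s["time"],s["eef_pos"].round(1) if hasattr(s["eef_pos"],"round") else s["eef_pos"],s["width"],s["contact_force"]); print(Rt.round(3))
t=np.array(eval(sys.argv[2])); print("tool shift /80:",(Rt.T@(t-s["eef_pos"])/80).round(3))
E
python3 w.py w1 "[567,225,95]"
```

```text
2.475 [532.5 132.1 242.7] 0.5700451237110841 [-0.23819899 -0.99619182 -0.89665705]
[[ 0.958  0.287 -0.002]
 [ 0.287 -0.958  0.   ]
 [-0.002 -0.    -1.   ]]
tool shift /80: [ 0.749 -0.987  1.846]
```

View pics/w1.png

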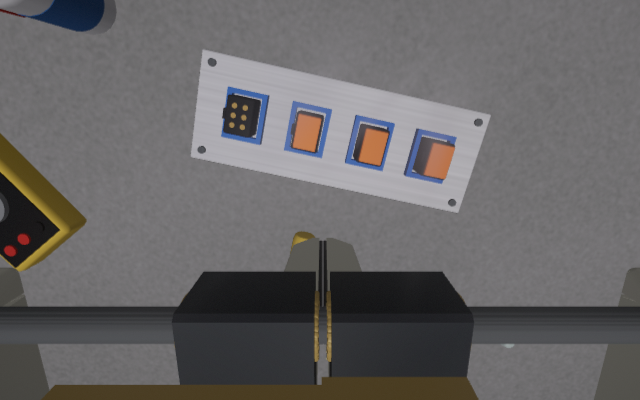

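The wrist view shows the jig clearly. The capless connector, with six brass terminals, is at (240,117), next to the can.

```bash
python3 - <<'E'
from h import *
im=np.load("wrist.npy",allow_pickle=True).item()
print(im["eye"],ray(im,240,117,48).round(1),[ray(im,*p,54).round(1) for p in((307,132),(372,146),(436,160))])
E
```

```text
[604.42079491 153.53393172 383.97524977] [570.4 224.5  48. ] [array([575.8, 160.3,  54. ]), array([581. ,  98.1,  54. ]), array([586.1,  35.5,  54. ])]
```

>>> {"fn": "servo_tool", "kwargs": {"jaw": [-1,-1,-1,-1,-1,-1,-1,-1,-1], "xyz": [[0.38,-0.49,0],[0.38,-0.49,0],[0,0,0],[0,0,0.4],[0,0,0.4],[0,0,0.4],[0,0,0.4],[0,0,0.25],[0,0,0]], "twist": [0,0,0,0,0,0,0,0,0]}}

```text
time: 3.65
eef_pos: [567.7, 221.4, 94.8]
eef_rot: [3.109, 0.451, -0.003]
contact_force: [-0.0, 0.0, 0.4]
width: 0.4
grip_force: 0.0
```

```bash
python3 w.py w2 "[568,225,95]"; python3 -c "
from h import *
cv2.imwrite('pics/s2.png',cv2.resize(get_image('scene')['color'][180:290,270:430,::-1],None,fx=4,fy=4))"
```

```text
3.65 [567.7 221.4  94.8] 0.4160922961313922 [-0.01054115  0.04421573  0.36283338]
[[ 0.959  0.284 -0.002]
 [ 0.284 -0.959 -0.001]
 [-0.002  0.    -1.   ]]
tool shift /80: [ 0.017 -0.042 -0.003]
```

View pics/s2.png

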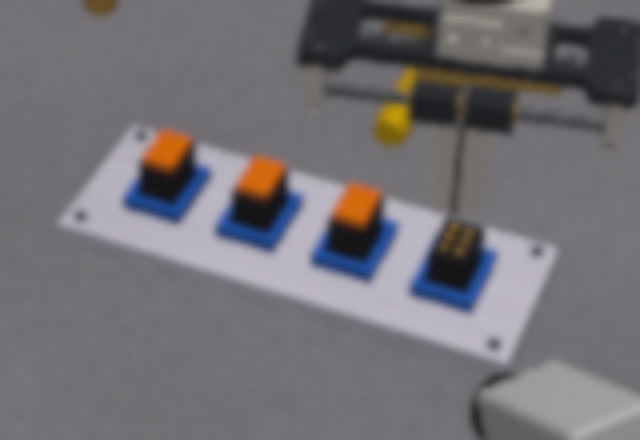

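The scene crop shows the closed fingertips at about (455,215), just above the capless connector, with a gap and no contact. I'll shift 4 mm and hold.

>>> {"fn": "servo_tool", "kwargs": {"jaw": [-1,-1,-1,-1,-1,-1,-1,-1,-1,-1], "xyz": [[0.02,-0.04,0],[0,0,0],[0,0,0],[0,0,0],[0,0,0],[0,0,0],[0,0,0],[0,0,0],[0,0,0],[0,0,0]], "twist": [0,0,0,0,0,0,0,0,0,0]}}

```text
time: 5.0
eef_pos: [568.8, 225.9, 95.7]
eef_rot: [-3.109, -0.452, -0.0]
contact_force: [0.3, -0.2, -0.5]
width: 1.2
grip_force: 0.0
```

>>> {"fn": "servo_tool", "kwargs": {"jaw": [-1,-1,-1,-1,-1,-1,-1,-1,-1,-1], "xyz": [[0,0,0],[0,0,0],[0,0,0],[0,0,0],[0,0,0],[0,0,0],[0,0,0],[0,0,0],[0,0,0],[0,0,0]], "twist": [0,0,0,0,0,0,0,0,0,0]}}

```text
time: 6.25
eef_pos: [568.8, 225.9, 95.6]
eef_rot: [-3.109, -0.452, 0.0]
contact_force: [0.3, 0.8, 0.3]
width: 0.4
grip_force: 0.0
```

>>> {"fn": "servo_tool", "kwargs": {"jaw": [-1,-1,-1,-1,-1], "xyz": [[0,0,-0.5],[0,0,-0.5],[0,0,-0.5],[0,0,-0.4],[0,0,0]], "twist": [0,0,0,0,0]}}

```text
time: 6.88
eef_pos: [569.5, 226.2, 250.5]
eef_rot: [-3.108, -0.452, -0.006]
contact_force: [0.6, -0.2, 0.3]
width: 0.2
grip_force: 0.0
```

>>> {"fn": "servo_tool", "kwargs": {"jaw": [-1,-1,-1,-1,-1,-1,-1,-1,-1,-1], "xyz": [[-0.15,0.6,0],[-0.15,0.6,0],[-0.15,0.6,0],[-0.15,0.6,0],[-0.15,0.6,0],[-0.15,0.6,0],[-0.15,0.6,0],[-0.15,0.6,0],[-0.15,0.6,0],[0,0,0]], "twist": [0,0,0,0,0,0,0,0,0,0]}}

```text
time: 8.12
eef_pos: [587.8, -221.6, 245.9]
eef_rot: [-3.109, -0.447, 0.003]
contact_force: [-1.3, 0.2, -0.4]
width: 0.3
grip_force: 0.0
```

```bash
python3 w.py w3 "[598,-289,60]"; cat > g.py <<'E'
from h import *
im=np.load("wrist.npy",allow_pickle=True).item()
h=cv2.cvtColor(im["color"],cv2.COLOR_RGB2HSV)
n,_,st,c=cv2.connectedComponentsWithStats(cv2.inRange(h,(45,120,60),(85,255,255)))
i=1+np.argmax(st[1:,4]); u,v,w,hh=st[i,:4]
print(c[i],st[i],[ray(im,*c[i],z).round(1) for z in(15,20,25)],"diam",np.linalg.norm(ray(im,u,v+hh/2,20)-ray(im,u+w,v+hh/2,20)))
E
python3 g.py
```

```text
8.125 [ 587.8 -221.6  245.9] 0.31888089436747946 [-1.30295043  0.18616256 -0.42575753]
[[ 0.959  0.282 -0.002]
 [ 0.282 -0.959  0.   ]
 [-0.002 -0.001 -1.   ]]
tool shift /80: [-0.11   0.846  2.323]
[385.19429778 183.02851109] [368 166  35  35 947] [array([ 598.8, -289.6,   15. ]), array([ 599.6, -288.4,   20. ]), array([ 600.4, -287.2,   25. ])] diam 37.74625567769928
```

View pics/w3.png

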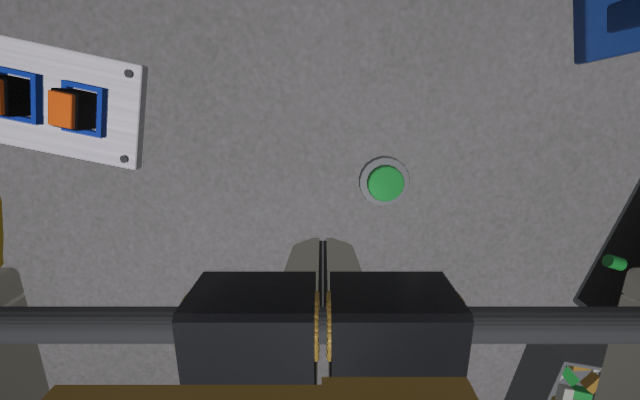

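The green button is at (385,183), which is about (599,-289), and the two views agree. The area under the gripper is clear.

>>> {"fn": "servo_tool", "kwargs": {"jaw": [-1,-1,-1,-1,-1,-1,-1,-1,-1,-1], "xyz": [[-0.05,0.43,0],[-0.05,0.43,0],[0,0,0],[0,0,0.5],[0,0,0.5],[0,0,0.5],[0,0,0.5],[0,0,0.2],[0,0,0.15],[0,0,0]], "twist": [0,0,0,0,0,0,0,0,0,0]}}

```text
time: 9.43
eef_pos: [600.4, -286.9, 60.0]
eef_rot: [3.109, 0.453, 0.0]
contact_force: [0.7, 0.2, 1.0]
width: 1.0
grip_force: 0.0
```

```bash
python3 w.py w4 "[599,-289,40]"; python3 -c "
from h import *
cv2.imwrite('pics/s4.png',cv2.resize(get_image('scene')['color'][140:230,160:290,::-1],None,fx=5,fy=5))"
```

```text
9.425 [ 600.4 -286.9   60. ] 0.9617988622217005 [0.7170014  0.18344315 0.98781328]
[[ 0.959  0.285  0.   ]
 [ 0.285 -0.959 -0.   ]
 [ 0.     0.    -1.   ]]
tool shift /80: [-0.025  0.02   0.249]
```

View pics/s4.png

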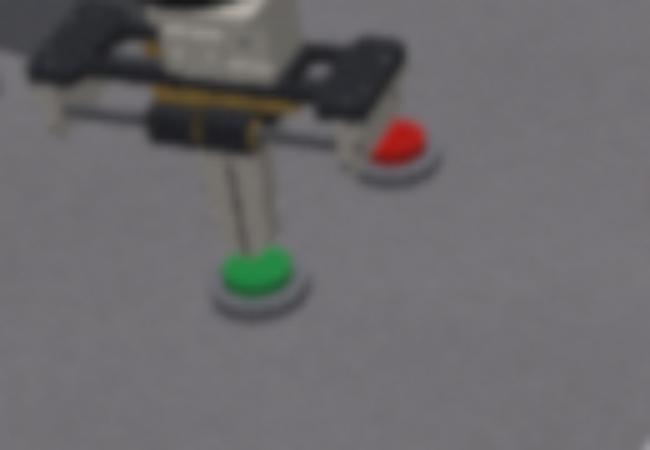

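The scene crop shows the closed tips over the green button at about (248,250). The red button is well clear at (400,140). I'll lower in small steps.

>>> {"fn": "servo_tool", "kwargs": {"jaw": [-1,-1,-1,-1,-1,-1], "xyz": [[-0.02,0.02,0.1],[0,0,0.05],[0,0,0.05],[0,0,0.03],[0,0,0],[0,0,0]], "twist": [0,0,0,0,0,0]}}

```text
time: 10.28
eef_pos: [599.1, -289.3, 41.5]
eef_rot: [3.109, 0.452, -0.0]
contact_force: [-3.0, -1.1, 4.6]
width: 1.2
grip_force: 2.3
```

>>> {"fn": "servo_tool", "kwargs": {"jaw": [-1,-1,-1,-1], "xyz": [[0,0,0.02],[0,0,0],[0,0,0],[0,0,0]], "twist": [0,0,0,0]}}

```text
time: 10.78
eef_pos: [599.2, -289.4, 41.1]
eef_rot: [3.108, 0.452, 0.0]
contact_force: [-9.3, 1.6, 16.2]
width: 0.5
grip_force: 8.4
```

16 N with hardly any further travel means the button is fully down. Now I'll retract.

>>> {"fn": "servo_tool", "kwargs": {"jaw": [-1,-1,-1,-1,-1,-1,-1,-1,-1,-1], "xyz": [[0,0,0],[0,0,-0.1],[0,0,-0.3],[0,0,-0.5],[0,0,-0.5],[0,0,-0.5],[0,0,-0.5],[0,0,0],[0,0,0],[0,0,0]], "twist": [0,0,0,0,0,0,0,0,0,0]}}

```text
time: 12.02
eef_pos: [598.9, -288.9, 230.0]
eef_rot: [-3.108, -0.452, 0.002]
contact_force: [0.3, 0.5, -0.7]
width: 0.6
grip_force: 0.0
```

```bash
python3 w.py w5 "[599,-289,240]"; python3 g.py; python3 -c "
from h import *
cv2.imwrite('pics/s5.png',get_image('scene')['color'][...,::-1])"
```

```text
12.025 [ 598.9 -288.9  230. ] 0.622369694243301 [ 0.27168252  0.48765863 -0.69094083]
[[ 0.959  0.285 -0.002]
 [ 0.285 -0.959  0.001]
 [-0.001 -0.002 -1.   ]]
tool shift /80: [ 0.001  0.001 -0.125]
[331.25442478 181.32079646] [317 165  25  32 452] [array([ 598.3, -298.3,   15. ]), array([ 599.3, -297.9,   20. ]), array([ 600.4, -297.5,   25. ])] diam 25.759934200134197
```

View pics/s5.png

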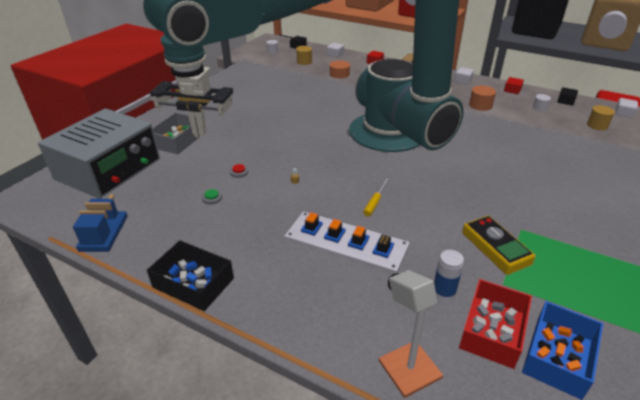

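The scene is unchanged: green button up at (211,195), red up at (238,169), connectors in place and arm clear.

```bash
python3 -c "
from bench import workorder
print(workorder.sign_off())"
```

```text
the job is handed in; nothing more can be done
None
```

I held the fingertips over the uncapped connector (the nest nearest the spray can) for about 2.5 s, then pressed the green button fully down and let it back up; the arm is clear and the job is handed in, but sign-off gave no verdict.

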